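# Get the measuring cup from the back of the pantry crate

## Robot

A 6-joint arm with a two-finger parallel gripper is mounted at the origin on the work surface. World frame = base frame: x ahead of the robot, y to its left, z up, the work surface at z = 0. Lengths are in m, angles in rad, forces in N, time in s.
With the tool pointing down it reaches from about 0.275 to 0.75 m from the base axis. Payload 10.2 kg.
Tool frame: the origin (TCP) lies at the very end of the fingers, on their centre line; the grasp point (between the pads) lies 19 mm behind it; z points along the fingers, y is the line along which they close (so a half turn about z gives the same grasp; the last joint's range is limited). The gripper opens to 88 mm and grips with 3 to 60 N. Pads are 18 mm wide; open, the fingers measure 123 mm over their backs; the gripper's body (75 mm by 187 mm) begins 45 mm behind the grasp point.
Start: joints at [1.052, 0.313, 1.498, -0, 1.331, -0.223], TCP at [0.153, 0.502, 0.213] pointing down, gripper open.
Joint ranges: [-2.94, 2.94], [-0.97, 2.17], [0.19, 2.56], [-1.23, 4.37], [0.02, 3.11], [-2.88, 2.88]. Speed limits (rad/s): [2.39, 2.39, 3.01, 3.14, 3.14, 3.14].

## Interface

Orientations are given as a 3x3 rotation matrix whose columns are the frame's x, y, z axes.
In Python, from bench import r, optics gives the robot as it stands.
- The arm moves only by the shell command python3 -m inch 'ROWS' [OPENING]. ROWS is JSON, a list of rows, each a list of 4 numbers: the shift along the tool's x, y, z in m, then the turn about the tool's z in degrees. A call has 1 to 10 rows; each row is the pose to reach, as a shift and turn from the pose commanded when the call began, along the tool's axes at that moment; what a row does not reach only later rows make up. A row lasts 1/8 s, in which the tool goes at most 62.5 mm and 10.7 degrees, less where a joint would pass 70% of its speed; a pose out of reach is approached as far as the arm can. A call with a gripper value outside its range is refused whole. OPENING is the opening, from 0 (shut) to 1 (fully open), set as the call begins (- or left out, the last holds). The fingers move at their own pace and stop on an object; the grip force is fixed at half the most. Time passes only in rows, so rows that repeat a pose let the fingers close. It gives the time, the measured TCP pose, the force, the opening and the grip force at its end, in the units of the state.
- r.read_state(): the state, without advancing time (a new reading comes with each control period).
- optics.grab_frame(name): name is "scene" or "side" or "wrist"; returns (picture, depth): 400x640x3 uint8, red, green, blue; 400x640 float32, m along the optical axis (not along the pixel's ray), 0 where there is no reading.
- optics.calibration(name): a dict with "intrinsics" (3x3 intrinsics, pixels), "xyz" and "rotation" of the camera in the world. Camera axes: x right, y down, z forward; pixel columns grow to the right and rows downward; lengths in m; the calibration is good to about 2 mm. A picture is of the moment at which its call begins: read the wrist's pose just before it. calibration takes no time and is no camera call; for the wrist camera it gives the pose at the moment of the call.
- r.close_job(): hands the job in; it is judged then, once.
The state is a dict: "clock": time; "joints": joint angles; "qvel": joint speeds; "effort": joint torques, N m; "tool_pos": TCP position; "orientation": TCP orientation; "wrist_force": force on the tool from outside, world axes, zero at the start; "wrist_torque": the same for the moment, N m; "opening": opening from 0.0 (shut) to 1.0 (fully open); "finger_force": force on a finger pad.
Only numpy, scipy, OpenCV 4.12 (cv2) and the standard library are available. Lean on these libraries where they do the work, as an engineer would, in place of code of your own. Each camera call takes 0.05 s, during which the arm holds its last target. There are 200 camera calls.

## Task

Set up for weighing on this film-set kitchen table: the small steel measuring cup is boxed in at the back of the wooden crate, so first lift the jar, the tin and the bottle out of its way and stand all three on the baking tray, then stand the cup upright in the middle of the scale's round plate. Finally, for continuity, put the jar, the tin and the bottle back in the crate, each upright on the very spot where it stood at the start. Set things down gently, drop or knock over nothing, and leave the egg box, the mixing bowl and the milk carton where they are.

Things in the scene. Friction and masses are not known exactly. Their poses are not given: they have to be found in the camera images.
- crate: open-topped wooden crate, fixed, 176 (x) by 256 (y) by 60 mm high, walls 8 mm thick, inner floor 8 mm above its origin. Origin: centre of its underside; z up; its +x wall is the back (the side away from the robot). The cup stands about 9 mm in front of the back wall, midway along it; of the jar, tin and bottle one stands to its left, one to its right and one in front of it, each about 7 to 15 mm from the cup; which stands where changes.
- tray: flat aluminium baking tray, fixed, 270 (x) by 160 mm (y), rim 12 mm high and 4 mm thick (a rolled edge is drawn on it), inner floor 4 mm above its origin, empty. Origin: centre of its underside, z up. It lies to one side of the crate, the scale to the other; the sides change.
- scale: flat white kitchen scale, fixed, with a round steel plate of 136 mm diameter whose top is 40 mm above the origin; the plate does not move. The case is 190 (x) by 155 mm (y), 26 mm high, and reaches 115 mm to -x (display) and 75 mm to +x of the origin. Origin: at table height under the centre of the plate; z up.
- cup: small handleless steel measuring cup, loose, a plain straight cylinder open at the top, 50 mm diameter, 50 mm high, wall 3 mm, bottom 4 mm, about 0.1 kg. Origin: centre of its underside; z up.
- jar: round glass storage jar with pale contents and a flat round wooden lid, loose, 106 mm high; lid 58.4 mm diameter, from 84 mm to 106 mm above the origin; glass 57 mm diameter; about 0.35 kg. Origin: centre of its underside; z up.
- tin: square metal canister with a slip-on lid, loose, 100 mm high; lid 55.5 by 55.5 mm, from 84 mm to 100 mm above the origin, body 54 by 54 mm; about 0.28 kg. Origin: centre of its underside; z up, x and y square to its flat sides.
- bottle: green glass oil bottle with a black cap, loose, 120 mm high: body 54 mm diameter up to 70 mm, shoulder narrowing to a 22 mm neck at 88 mm, cap 26 mm diameter from 98 mm to 120 mm above the origin; about 0.32 kg. Origin: centre of its underside; z up.
- eggs: open cardboard egg box with five brown eggs, loose, 100 (x) by 150 (y) mm, 71 mm high, behind the crate as seen from the robot; leave alone. Origin: centre of its underside.
- bowl: translucent empty mixing bowl, loose, 170 mm diameter, 85 mm high, with a whisk leaning in it whose wooden handle sticks out over the rim on its -x side, to 150 mm from the origin and 180 mm high, beyond the crate to the right; leave alone. Origin: centre of its underside.
- carton: milk carton with a gable top, loose, 68 by 68 mm, 175 mm high, beyond the crate to the left; leave alone. Origin: centre of its underside.
Not all that is in view belongs to the job. What is shaped like the bottle but purple is not meant.

How it is judged:
By the outcome, as a careful person would: the job done as asked, in the order asked, and still so for the second after the job is handed in, with the robot touching nothing.
It also fails if it takes over 136 s, if anything falls off the work surface, if the arm or the gripper's body presses on something with over 40 N, if the wrist force passes 120 N, or if a joint passes its speed limit or range.

## Working session

There is one attempt and no reset: what is moved stays moved. The work goes in short steps, Python scripts to look and compute and a shell command to move; the robot and the scene stay as the last step left them, time stands still between calls to the robot, and variables do not carry over. Pictures are saved under pics/ and viewed, at most 14 in all, crops included, and the job is handed in when it is done.

```bash
mkdir -p pics; ls; cat > h.py <<'E'
import numpy as np, cv2
from bench import r, optics
def grab(n,f):
    p,d=optics.grab_frame(n); cv2.imwrite('pics/'+f+'.png',p[:,:,::-1]); np.save('pics/'+f+'.npy',d); return p,d
def world(n,d,uv=None):
    c=optics.calibration(n);K=np.array(c['intrinsics']);R=np.array(c['rotation']);t=np.array(c['xyz'])
    v,u=np.mgrid[:400,:640]
    P=np.stack([(u-K[0,2])/K[0,0]*d,(v-K[1,2])/K[1,1]*d,d],-1)
    return P@R.T+t
E
python3 - <<'E'
from h import *
print(r.read_state())
for n in('scene','side'):
    p,d=grab(n,n+'0'); W=world(n,d); np.save('pics/W'+n,W); c=optics.calibration(n); print(n,c)
E
```

```text
pics
{'clock': 0.0, 'joints': array([ 1.05165180e+00,  3.13474704e-01,  1.49845101e+00,  1.74173998e-06,
        1.33101383e+00, -2.23435158e-01]), 'qvel': array([-0.00040585,  0.00122777,  0.00088459, -0.0010402 ,  0.00107066,
        0.00047848]), 'effort': array([-6.44645734e-04, -4.02224350e+01, -2.52259505e+01,  6.93235989e-02,
        3.54019459e-02, -1.46685352e-04]), 'tool_pos': array([0.15287624, 0.50194614, 0.21194322]), 'orientation': array([[-9.56595439e-01,  2.91418459e-01, -6.69712197e-04],
       [ 2.91419074e-01,  9.56594772e-01, -1.16859051e-03],
       [ 3.00094342e-04, -1.31303526e-03, -9.99999093e-01]]), 'wrist_force': array([ 0.96136284, -0.17760891, -0.02360881]), 'wrist_torque': array([ 0.00847123, -0.03597334, -0.01280629]), 'finger_force': 0.0, 'opening': 1.0055144755403769}
scene {'intrinsics': array([[447.59954248,   0.        , 323.08432189],
       [  0.        , 447.59954248, 199.18818234],
       [  0.        ,   0.        ,   1.        ]]), 'xyz': array([ 1.26753368, -0.48371605,  0.80109261]), 'rotation': array([[ 0.54922029,  0.56362451, -0.61699634],
       [ 0.83545348, -0.35322454,  0.42101058],
       [ 0.01935363, -0.74669929, -0.66488014]])}
side {'intrinsics': array([[419.08997439,   0.        , 321.95697253],
       [  0.        , 419.08997439, 193.80942981],
       [  0.        ,   0.        ,   1.        ]]), 'xyz': array([ 0.20917489, -0.6996947 ,  0.85624554]), 'rotation': array([[ 0.87383881, -0.35979027,  0.32704234],
       [-0.48598657, -0.62567068,  0.61020755],
       [-0.01492594, -0.69216123, -0.72158856]])}
```

View pics/scene0.png

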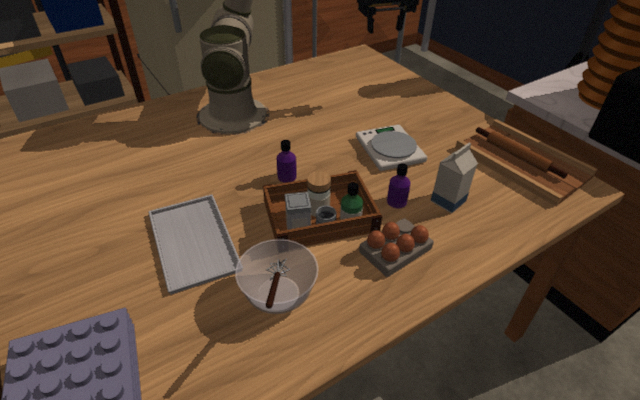

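View pics/side0.png

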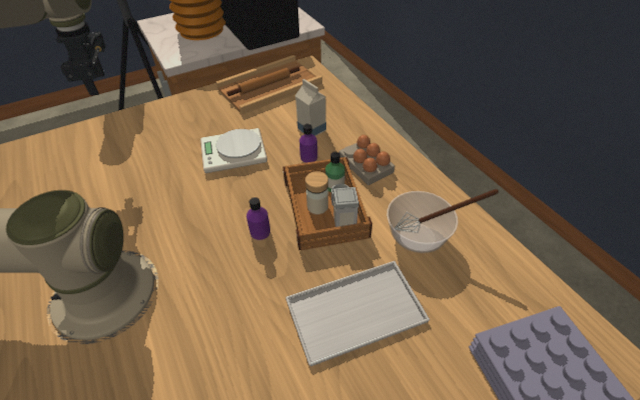

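The scene view shows jar lid (319,180), tin lid (298,200), green bottle with its cap at (353,188) and the cup (326,215) in the crate. The tray is at (193,240), the scale plate at (394,146). Two purple bottles at (287,160) and (399,185) stand outside the crate, so they are not meant; the green one is inside it. I confirm this in an enlarged crop and measure.

```bash
python3 - <<'E'
from h import *
for n in('scene','side'):
    W=np.load(f'pics/W{n}.npy'); p=cv2.imread(f'pics/{n}0.png')[:,:,::-1].astype(int)
    print(n)
    def rep(name,box,zlo,zhi,extra=None):
        x0,y0,x1,y1=box; w=W[y0:y1,x0:x1].reshape(-1,3); c=p[y0:y1,x0:x1].reshape(-1,3)
        m=(w[:,2]>zlo)&(w[:,2]<zhi); q=w[m]
        if len(q)<4: print(name,len(q));return
        rc=cv2.minAreaRect((q[:,:2]*1000).astype(np.float32))
        ctr,rad=cv2.minEnclosingCircle((q[:,:2]*1000).astype(np.float32))
        print(name,len(q),'med',np.median(q,0).round(4),'rect',np.round(rc[0],1),np.round(rc[1],1),round(rc[2],1),'circ',np.round(ctr,1),round(rad,1))
    B={'scene':dict(jar=(305,170,334,192),tin=(283,190,313,208),bot=(345,180,360,200),plate=(365,125,425,170),crate=(255,165,385,250),tray=(140,190,245,300),cup=(312,203,340,230),purA=(275,138,300,160),purB=(390,162,412,185)),
       'side':dict(jar=(303,170,330,190),tin=(330,184,360,210),bot=(328,150,344,168),plate=(205,125,270,170),crate=(280,150,375,250),tray=(280,260,430,365),cup=(330,170,350,190),purA=(245,195,275,212),purB=(298,122,320,138))}[n]
    Z=dict(jar=(.108,.119),tin=(.102,.113),bot=(.122,.134),plate=(.036,.046),crate=(.055,.0635),tray=(.002,.016),cup=(.05,.064),purA=(.11,.13),purB=(.11,.13))
    for k in B: rep(k,B[k],*Z[k])
p=cv2.imread('pics/scene0.png')[140:265,240:440]; cv2.imwrite('pics/c.png',cv2.resize(p,None,fx=4,fy=4,interpolation=2))
E
```

```text
scene
jar 312 med [ 0.5626 -0.0165  0.1138] rect [560.2 -15.4] [55.7 58.9] 66.4 circ [560.3 -14.2] 30.9
tin 358 med [ 0.5958 -0.0966  0.1084] rect [595.4 -96.7] [55.4 55.7] 65.9 circ [596.  -96.4] 38.0
bot 76 med [0.6428 0.0274 0.1277] rect [641.6  28.9] [22.8 23.2] 1.6 circ [641.4  28.2] 13.5
plate 943 med [0.4668 0.3133 0.0398] rect [463.4 315.8] [132.1 136.4] 47.7 circ [463.6 315.4] 70.2
crate 1377 med [ 0.6276 -0.0282  0.0592] rect [586.3 -25.9] [293.  311.1] 58.6 circ [593.6 -15.3] 198.1
tray 5764 med [ 0.5    -0.3309  0.0042] rect [ 469.7 -336.6] [275.2 388.1] 64.2 circ [ 470.3 -335.4] 234.6
cup 307 med [ 0.6445 -0.0429  0.0565] rect [626.5 -38.7] [64. 93.] 57.7 circ [622.  -46.3] 51.1
purA 68 med [ 0.3955 -0.0141  0.1188] rect [391.4 -11.4] [25.8 25. ] 11.5 circ [392.9 -11.9] 14.5
purB 76 med [0.6408 0.1825 0.1189] rect [639.1 183.6] [24.3 24.4] 89.9 circ [639.5 184. ] 13.7
side
jar 312 med [ 0.557  -0.0197  0.1139] rect [557.5 -17.1] [59.2 55.7] 78.5 circ [558.5 -17.6] 30.1
tin 406 med [ 0.5931 -0.1026  0.1085] rect [594.9 -99.9] [60.3 55.6] 66.1 circ [ 594.9 -100.3] 38.0
bot 64 med [0.637  0.0252 0.128 ] rect [639.4  27.9] [26.7 23.9] 59.4 circ [639.   27.4] 14.1
plate 982 med [0.4601 0.3113 0.0399] rect [462.  314.1] [136.8 132.4] 69.8 circ [462.6 313. ] 70.2
crate 1176 med [ 0.5866 -0.0353  0.0595] rect [619.8 -29.4] [275.  273.3] 72.8 circ [619.1 -32.9] 189.6
tray 9350 med [ 0.481  -0.3314  0.0047] rect [ 490.9 -325. ] [259.3 360.6] 60.5 circ [ 497. -313.] 212.4
cup 122 med [6.342e-01 1.000e-04 5.700e-02] rect [ 6.395e+02 -1.000e-01] [80.9 52.1] 58.8 circ [640.2  -2.5] 45.7
purA 93 med [ 0.3883 -0.0182  0.1193] rect [389.1 -14.6] [24.6 25. ] 22.9 circ [388.5 -13.9] 13.9
purB 59 med [0.6352 0.1783 0.1184] rect [636.9 180.9] [25.1 23.2] 62.0 circ [636.6 181.4] 13.3
```

View pics/c.png

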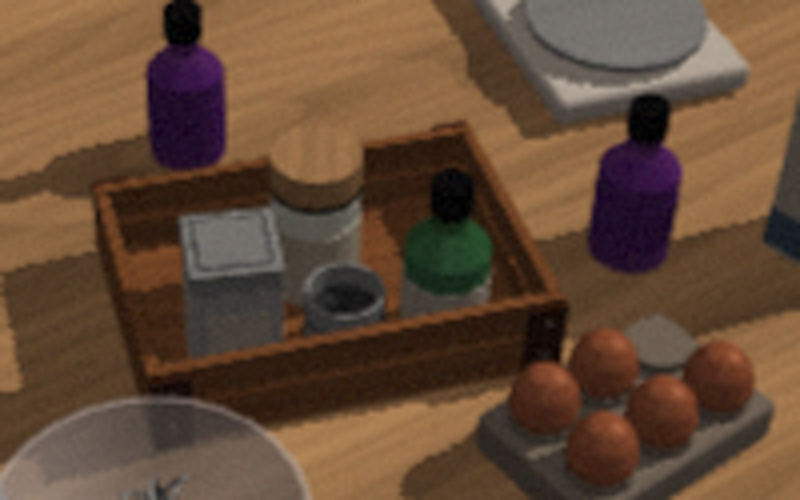

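The crop confirms it: the green bottle is inside the crate at crop (450,240), the purple ones are outside it at (185,90) and (630,180), and the cup at (345,290) stands between tin and bottle with the jar in front. Next I get the crate and tray corners.

```bash
python3 - <<'E'
from h import *
def ray(n,u,v,z):
    c=optics.calibration(n);K=c['intrinsics'];d=c['rotation']@np.linalg.inv(K)@[u,v,1];t=c['xyz'];return (t+d*(z-t[2])/d[2])[:2]
def rep(name,n,px,z):
    P=np.array([ray(n,*q,z) for q in px]);print(name,n,P.round(3).tolist(),'rect',cv2.minAreaRect((P*1000).astype(np.float32)),P.mean(0).round(4))
rep('crate','scene',[(381,215),(356,171),(264.5,187),(277.5,232.5)],.06)
rep('tray','scene',[(150,209),(212,197.5),(239,268),(172,291)],.012)
rep('tray','side',[(288,297),(395,266),(427,318),(309,360)],.012)
W=np.load('pics/Wscene.npy')
for nm,b,z in(('cup',(315,205,338,222),(.054,.0615)),('bowl',(230,235,325,310),(.07,.095)),):
    x0,y0,x1,y1=b;q=W[y0:y1,x0:x1].reshape(-1,3);q=q[(q[:,2]>z[0])&(q[:,2]<z[1])]; 
    print(nm,len(q),cv2.minEnclosingCircle((q[:,:2]*1000).astype(np.float32)),np.median(q,0))
# rim fit near expected crate rectangle
from scipy.optimize import minimize
S=[]
for n in('scene','side'):
    w=np.load(f'pics/W{n}.npy').reshape(-1,3); w=w[(w[:,2]>.056)&(w[:,2]<.063)&(abs(w[:,0]-.61)<.2)&(abs(w[:,1]+.03)<.2)]; S.append(w[:,:2])
def cost(a,Q):
    c,s=np.cos(a[2]),np.sin(a[2]); q=(Q-a[:2])@np.array([[c,-s],[s,c]])
    dx=abs(q[:,0])-.084; dy=abs(q[:,1])-.124
    d=np.where((dx<=0)&(dy<=0),np.minimum(-dx,-dy),np.hypot(np.maximum(dx,0),np.maximum(dy,0)))
    return np.minimum(d,.008).mean()
for Q in S+[np.vstack(S)]:
    b=min((minimize(cost,[.61+i,-.03+j,y],args=(Q,),method='Nelder-Mead') for i in(-.01,.01) for j in(-.01,.01) for y in(-.45,-.37,-.3)),key=lambda o:o.fun)
    print('crate',b.x.round(4),np.degrees(b.x[2]).round(1),b.fun)
a=b.x;c,s=np.cos(a[2]),np.sin(a[2]);Rm=np.array([[c,-s],[s,c]])
for k,v in dict(jar=(.559,-.0165),tin=(.5955,-.098),bot=(.640,.028)).items(): print(k,((np.array(v)-a[:2])@Rm).round(4))
print('cup pred',(a[:2]+Rm@[.046,0]).round(4))
E
```

```text
crate scene [[0.702, 0.072], [0.532, 0.123], [0.461, -0.116], [0.62, -0.166]] rect ((580.5184936523438, -22.886764526367188), (251.55918884277344, 177.34365844726562), 73.33303833007812) [ 0.5786 -0.0217]
tray scene [[0.331, -0.38], [0.374, -0.229], [0.629, -0.272], [0.61, -0.42]] rect ((481.8331298828125, -323.2231750488281), (155.49728393554688, 281.6634826660156), 81.906494140625) [ 0.4862 -0.3255]
tray side [[0.368, -0.23], [0.627, -0.282], [0.608, -0.425], [0.343, -0.38]] rect ((487.97021484375, -327.52093505859375), (151.9859161376953, 269.0760803222656), 80.35749816894531) [ 0.4864 -0.3291]
cup 96 ((628.23046875, -29.55353546142578), 32.363731384277344) [ 0.62423264 -0.03245135  0.05711995]
bowl 1129 ((732.83251953125, -227.86814880371094), 85.68966674804688) [ 0.7073263  -0.22074887  0.08073314]
crate [ 0.58   -0.0227 -0.2992] -17.1 0.005061525463632293
crate [ 0.5761 -0.0247 -0.3013] -17.3 0.004634590872056832
crate [ 0.5781 -0.0238 -0.3012] -17.3 0.005010355617572503
jar [-0.0204  0.0013]
tin [ 0.0386 -0.0657]
bot [0.0437 0.0678]
cup pred [ 0.6221 -0.0374]
```

```bash
python3 -m inch '[[-0.02,-0.014,0,0],[-0.06,-0.042,0,0],[-0.105,-0.073,0,0],[-0.15,-0.104,0,0],[-0.195,-0.135,0,0],[-0.24,-0.166,0,0],[-0.285,-0.197,0,0],[-0.33,-0.228,0,0],[-0.375,-0.259,0,0],[-0.42,-0.290,0,0]]' 1 && python3 -m inch '[[-0.045,-0.033,0,0],[-0.085,-0.062,0,0],[-0.108,-0.080,0,0],[-0.1195,-0.0876,0,0],[-0.1195,-0.0876,0,0],[-0.1195,-0.0876,0,0],[-0.1195,-0.0876,0,0]]'
python3 - <<'E'
from h import *
s=r.read_state();print(s['tool_pos'],s['orientation'].round(4),s['joints'])
p,d=grab('wrist','w1');np.save('pics/Ww1',world('wrist',d));print(optics.calibration('wrist'))
E
```

```text
clock: 1.35
tool_pos: [0.4711, 0.1007, 0.2124]
orientation: [[-0.957, 0.292, -0.0], [0.292, 0.957, 0.0], [0.0, 0.0, -1.0]]
wrist_force: [1.6, 1.6, 0.1]
opening: 0.999
finger_force: 0.0
clock: 2.22
tool_pos: [0.5587, -0.0154, 0.2128]
orientation: [[-0.957, 0.29, 0.0], [0.29, 0.957, -0.0], [-0.0, 0.0, -1.0]]
wrist_force: [-0.9, 0.3, -0.3]
opening: 1.001
finger_force: 0.0
[ 0.55873054 -0.01540534  0.21277407] [[-9.569e-01  2.904e-01  2.000e-04]
 [ 2.904e-01  9.569e-01 -0.000e+00]
 [-2.000e-04  1.000e-04 -1.000e+00]] [-2.37189034e-01  3.87726419e-01  1.39245742e+00  4.33286653e-05
  1.36121008e+00 -1.51331509e+00]
{'intrinsics': array([[339.66072072,   0.        , 316.96867353],
       [  0.        , 339.66072072, 192.39261456],
       [  0.        ,   0.        ,   1.        ]]), 'xyz': array([0.477716  , 0.00853596, 0.38395784]), 'rotation': array([[ 2.90579399e-01,  9.06660008e-01,  3.05828779e-01],
       [ 9.56850848e-01, -2.75250779e-01, -9.31314286e-02],
       [-2.58932303e-04,  3.19694601e-01, -9.47520604e-01]])}
```

View pics/w1.png

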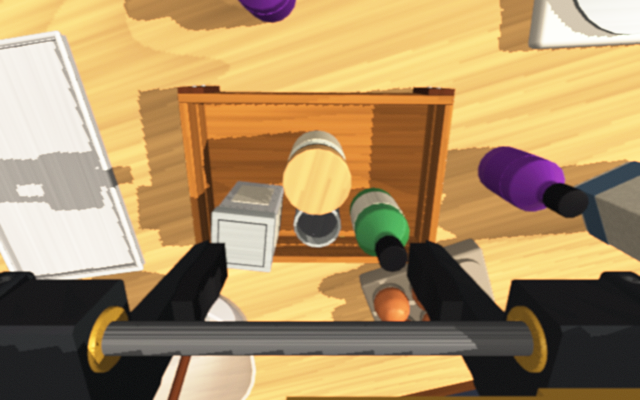

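The wrist view shows jar lid (317,182), tin lid (242,243), cup rim (318,225), bottle cap (391,253), tray on the left and scale at upper right. I take the second measurement from here.

```bash
python3 - <<'E'
from h import *
W=np.load('pics/Ww1.npy')
X=np.array([-.9568,.2910]);Y=np.array([.2910,.9568])
for k,b,z in(('jar',(275,145,358,220),(.105,.122)),('tin',(205,210,285,275),(.101,.115)),('bot',(376,238,408,272),(.122,.134)),('cup',(293,200,345,250),(.05,.063))):
    x0,y0,x1,y1=b;q=W[y0:y1,x0:x1].reshape(-1,3);q=q[(q[:,2]>z[0])&(q[:,2]<z[1])];f=(q[:,:2]*1000).astype(np.float32)
    rc=cv2.minAreaRect(f);c,rd=cv2.minEnclosingCircle(f);m=np.array(rc[0])/1000
    print(k,len(q),np.median(q[:,2]).round(4),'rect',np.round(rc[0],1),np.round(rc[1],1),round(rc[2],1),'circ',np.round(c,1),round(rd,1),'ab',(m@X).round(4),(m@Y).round(4))
E
```

```text
jar 3645 0.1129 rect [556.4 -16.4] [57.3 57.4] 4.7 circ [556.6 -16.3] 29.0 ab -0.5371 0.1462
tin 3129 0.1073 rect [593.1 -98.5] [55.4 55.9] 66.7 circ [593.1 -98.4] 38.3 ab -0.5961 0.0783
bot 670 0.1268 rect [636.5  27.2] [24.7 25.2] 75.7 circ [637.   27.6] 13.2 ab -0.6011 0.2112
cup 397 0.0562 rect [621.7 -35.7] [49.5 41.2] 74.7 circ [618.7 -34.9] 25.1 ab -0.6053 0.1467
```

```bash
python3 -m inch '[[0.001,-0.001,0.02,0],[0.001,-0.001,0.05,0],[0.001,-0.001,0.085,0],[0.001,-0.001,0.11,0],[0.001,-0.001,0.123,0],[0.001,-0.001,0.128,0],[0.001,-0.001,0.128,0],[0.001,-0.001,0.128,0]]' && python3 -m inch '[[0,0,0,0],[0,0,0,0],[0,0,0,0],[0,0,0,0],[0,0,0,0]]' 0 
```

```text
clock: 3.28
tool_pos: [0.5582, -0.017, 0.0853]
orientation: [[-0.957, 0.291, 0.001], [0.291, 0.957, -0.0], [-0.001, 0.0, -1.0]]
wrist_force: [-0.0, -0.4, 0.7]
opening: 0.996
finger_force: 0.0
clock: 3.9
tool_pos: [0.5579, -0.0168, 0.0847]
orientation: [[-0.957, 0.291, 0.0], [0.291, 0.957, 0.0], [-0.0, 0.0, -1.0]]
wrist_force: [0.5, 1.1, 0.8]
opening: 0.644
finger_force: 30.0
```

```bash
python3 -m inch '[[0,0,-0.005,0],[0,0,-0.02,0],[0,0,-0.05,0],[0,0,-0.085,0],[0,0,-0.11,0],[0.005,-0.025,-0.122,0],[0.012,-0.06,-0.125,0],[0.02,-0.105,-0.125,0],[0.029,-0.155,-0.125,0],[0.038,-0.205,-0.125,0]]' && python3 -m inch '[[0.009,-0.05,0,0],[0.016,-0.085,0,0],[0.021,-0.112,0,0],[0.024,-0.123,0,0],[0.024,-0.125,0,0],[0.024,-0.125,0.015,0],[0.024,-0.125,0.045,0],[0.024,-0.125,0.08,0],[0.024,-0.125,0.105,0],[0.024,-0.125,0.118,0]]' && python3 -m inch '[[0,0,0.004,0],[0,0,0.008,0],[0,0,0.01,0],[0,0,0.0105,0],[0,0,0.0105,0]]'
python3 - <<'E'
from h import *
grab('side','s1')
E
```

```text
clock: 5.15
tool_pos: [0.4607, -0.2032, 0.2105]
orientation: [[-0.957, 0.291, 0.001], [0.291, 0.957, -0.001], [-0.001, -0.0, -1.0]]
wrist_force: [1.2, 0.3, -3.6]
opening: 0.641
finger_force: 30.0
clock: 6.4
tool_pos: [0.4022, -0.3132, 0.0897]
orientation: [[-0.957, 0.29, -0.002], [0.29, 0.957, 0.002], [0.002, 0.002, -1.0]]
wrist_force: [0.6, 0.2, -3.6]
opening: 0.638
finger_force: 30.0
clock: 7.02
tool_pos: [0.4024, -0.3146, 0.0813]
orientation: [[-0.957, 0.292, 0.0], [0.292, 0.957, -0.0], [-0.0, -0.0, -1.0]]
wrist_force: [0.5, -0.4, -3.9]
opening: 0.643
finger_force: 30.0
```

View pics/s1.png

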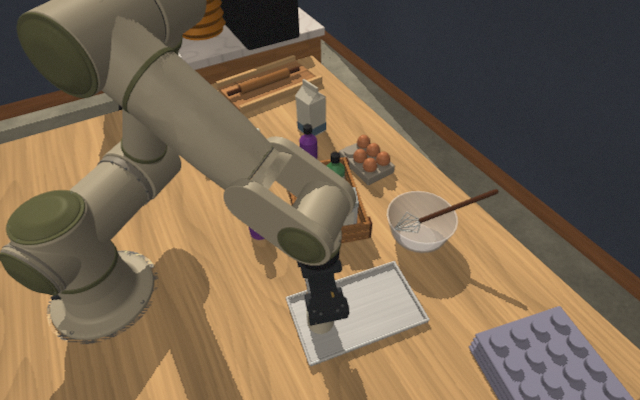

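The jar hangs just above the tray's near end at (320,325), inside the rim; 0.5–1 mm is left to go.

```bash
python3 -m inch '[[0,0,0.0005,0],[0,0,0.001,0],[0,0,0.001,0]]' && python3 -m inch '[[0,0,0,0],[0,0,0,0],[0,0,0,0],[0,0,0,0]]' 1 
```

```text
clock: 7.45
tool_pos: [0.4026, -0.3147, 0.0805]
orientation: [[-0.957, 0.291, 0.001], [0.291, 0.957, -0.001], [-0.001, -0.0, -1.0]]
wrist_force: [0.4, 1.4, 3.5]
opening: 0.647
finger_force: 30.0
clock: 7.95
tool_pos: [0.4023, -0.3146, 0.0799]
orientation: [[-0.957, 0.292, -0.0], [0.292, 0.957, 0.0], [0.0, 0.0, -1.0]]
wrist_force: [0.1, 0.2, 0.0]
opening: 0.999
finger_force: 0.0
```

```bash
python3 -m inch '[[0,0,-0.015,0],[0,0,-0.045,0],[0,0,-0.08,0],[-0.008,0.018,-0.1,0],[-0.025,0.055,-0.105,0],[-0.047,0.1,-0.105,0],[-0.069,0.15,-0.105,0],[-0.09,0.195,-0.105,0],[-0.107,0.232,-0.105,0],[-0.117,0.254,-0.105,0]]' && python3 -m inch '[[-0.004,0.0085,0,3],[-0.004,0.0085,0,6.5],[-0.004,0.0085,0.02,6.5],[-0.004,0.0085,0.055,6.5],[-0.004,0.0085,0.085,6.5],[-0.004,0.0085,0.1,6.5],[-0.004,0.0085,0.1055,6.5],[-0.004,0.0085,0.1055,6.5]]'
python3 - <<'E'
from h import *
s=r.read_state();print(s['tool_pos'],np.degrees(np.arctan2(s['orientation'][1,1],s['orientation'][0,1])))
E
```

```text
clock: 9.2
tool_pos: [0.5893, -0.104, 0.1861]
orientation: [[-0.957, 0.29, 0.001], [0.29, 0.957, -0.0], [-0.001, -0.0, -1.0]]
wrist_force: [0.3, 0.0, 0.3]
opening: 1.001
finger_force: 0.0
clock: 10.2
tool_pos: [0.595, -0.0988, 0.0804]
orientation: [[-0.917, 0.398, 0.001], [0.398, 0.917, -0.0], [-0.001, 0.0, -1.0]]
wrist_force: [-0.1, 1.0, 0.2]
opening: 0.998
finger_force: 0.0
[ 0.59496125 -0.09883139  0.08036655] 66.55674851247053
```

```bash
python3 -m inch '[[0,0,0,0],[0,0,0,0],[0,0,0,0],[0,0,0,0],[0,0,0,0]]' 0 && python3 -m inch '[[0,0,-0.005,0],[0,0,-0.02,0],[0,0,-0.05,0],[0,0,-0.085,0],[0,0,-0.11,0],[0.001,-0.02,-0.122,0],[0.002,-0.05,-0.125,0],[0.004,-0.095,-0.125,0],[0.006,-0.14,-0.125,0],[0.008,-0.185,-0.125,0]]' && python3 -m inch '[[0,-0.035,0,0],[0.001,-0.057,0,0],[0.001,-0.067,0,0],[0.001,-0.068,0.003,0],[0.001,-0.068,0.02,0],[0.001,-0.068,0.05,0],[0.001,-0.068,0.085,0],[0.001,-0.068,0.108,0],[0.001,-0.068,0.12,0],[0.001,-0.068,0.125,0]]' && python3 -m inch '[[0,0,0.002,0],[0,0,0.003,0],[0,0,0.0035,0],[0,0,0.0035,0],[0,0,0.0035,0]]'
```

```text
clock: 10.82
tool_pos: [0.5947, -0.0986, 0.0797]
orientation: [[-0.917, 0.398, 0.0], [0.398, 0.917, 0.0], [-0.0, 0.0, -1.0]]
wrist_force: [0.7, 1.5, 1.5]
opening: 0.616
finger_force: 30.0
clock: 12.08
tool_pos: [0.5118, -0.2673, 0.2043]
orientation: [[-0.917, 0.398, -0.001], [0.398, 0.917, 0.0], [0.001, -0.0, -1.0]]
wrist_force: [0.5, 0.4, -1.7]
opening: 0.614
finger_force: 30.0
clock: 13.32
tool_pos: [0.486, -0.3267, 0.0794]
orientation: [[-0.918, 0.397, -0.0], [0.397, 0.918, 0.0], [0.0, 0.0, -1.0]]
wrist_force: [0.4, -0.5, -1.0]
opening: 0.613
finger_force: 30.0
clock: 13.95
tool_pos: [0.4857, -0.3273, 0.0762]
orientation: [[-0.917, 0.398, 0.0], [0.398, 0.917, -0.0], [-0.0, -0.0, -1.0]]
wrist_force: [0.5, 0.1, -2.6]
opening: 0.613
finger_force: 30.0
```

```bash
python3 -m inch '[[0,0,0.0005,0],[0,0,0.001,0],[0,0,0.001,0]]' && python3 -m inch '[[0,0,0,0],[0,0,0,0],[0,0,0,0],[0,0,0,0]]' 1 
```

```text
clock: 14.32
tool_pos: [0.4859, -0.3273, 0.0756]
orientation: [[-0.917, 0.398, 0.001], [0.398, 0.917, -0.001], [-0.001, -0.0, -1.0]]
wrist_force: [-0.8, 2.2, 6.0]
opening: 0.615
finger_force: 30.0
clock: 14.82
tool_pos: [0.4856, -0.3272, 0.0749]
orientation: [[-0.917, 0.398, -0.0], [0.398, 0.917, 0.0], [0.0, 0.0, -1.0]]
wrist_force: [-0.3, 0.1, -0.1]
opening: 0.997
finger_force: 0.0
```

```bash
python3 -m inch '[[0,0,-0.015,0],[0,0,-0.045,0],[0,0,-0.08,0],[0,0.02,-0.105,0],[0,0.06,-0.11,0],[0,0.11,-0.11,0],[0,0.16,-0.11,0],[0.001,0.21,-0.11,0],[0.001,0.26,-0.11,0],[0.001,0.305,-0.11,0]]' && python3 -m inch '[[0,0.04,0,-3],[0,0.065,0,-6.5],[0,0.078,0,-6.5],[0,0.0813,0.005,-6.5],[0,0.0813,0.025,-6.5],[0,0.0813,0.055,-6.5],[0,0.0813,0.075,-6.5],[0,0.0813,0.085,-6.5],[0,0.0813,0.086,-6.5],[0,0.0813,0.086,-6.5]]'
python3 - <<'E'
from h import *
s=r.read_state();print(s['tool_pos'],np.degrees(np.arctan2(s['orientation'][1,1],s['orientation'][0,1])))
grab('wrist','w2')
E
```

```text
clock: 16.08
tool_pos: [0.6067, -0.0453, 0.1863]
orientation: [[-0.918, 0.398, 0.001], [0.398, 0.918, -0.0], [-0.001, 0.0, -1.0]]
wrist_force: [-0.2, -0.8, -0.3]
opening: 1.001
finger_force: 0.0
clock: 17.32
tool_pos: [0.6388, 0.0273, 0.0999]
orientation: [[-0.956, 0.292, 0.001], [0.292, 0.956, -0.0], [-0.001, 0.0, -1.0]]
wrist_force: [0.1, 0.6, -0.2]
opening: 0.997
finger_force: 0.0
[0.6387826  0.02729588 0.09989713] 73.02714840655932
```

View pics/w2.png

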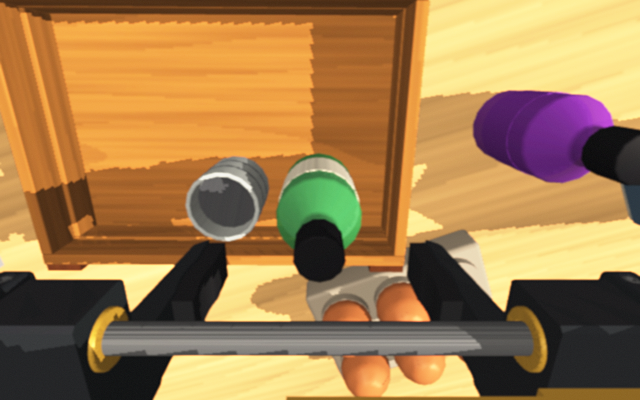

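```bash
python3 -m inch '[[0,0,0,0],[0,0,0,0],[0,0,0,0],[0,0,0,0],[0,0,0,0],[0,0,0,0],[0,0,0,0]]' 0 && python3 -m inch '[[0,0,-0.005,0],[0,0,-0.02,0],[0,0,-0.05,0],[0,0,-0.085,0],[0,0,-0.11,0],[-0.002,-0.015,-0.122,0],[-0.005,-0.045,-0.125,0],[-0.01,-0.09,-0.125,0],[-0.016,-0.14,-0.125,0],[-0.021,-0.19,-0.125,0]]'
```

```text
clock: 18.25
tool_pos: [0.6385, 0.0277, 0.0991]
orientation: [[-0.957, 0.291, 0.0], [0.291, 0.957, 0.0], [-0.0, 0.0, -1.0]]
wrist_force: [0.4, 0.5, 0.1]
opening: 0.264
finger_force: 30.0
clock: 19.5
tool_pos: [0.6021, -0.1626, 0.2237]
orientation: [[-0.956, 0.292, -0.001], [0.292, 0.956, 0.0], [0.001, -0.0, -1.0]]
wrist_force: [1.2, -0.3, -3.7]
opening: 0.268
finger_force: 30.0
```

```bash
python3 -m inch '[[-0.005,-0.05,0,0],[-0.01,-0.1,0,0],[-0.015,-0.14,0,0],[-0.019,-0.17,0,0],[-0.02,-0.181,0,0],[-0.02,-0.182,0.01,0],[-0.02,-0.182,0.03,0],[-0.02,-0.182,0.065,0],[-0.02,-0.182,0.095,0],[-0.02,-0.182,0.115,0]]' && python3 -m inch '[[0,0,0.006,0],[0,0,0.01,0],[0,0,0.0125,0],[0,0,0.0135,0],[0,0,0.0135,0],[0,0,0.0135,0]]' && python3 -m inch '[[0,0,0.0005,0],[0,0,0.001,0],[0,0,0.001,0]]'
```

```text
clock: 20.75
tool_pos: [0.569, -0.3382, 0.1068]
orientation: [[-0.957, 0.29, -0.002], [0.29, 0.957, 0.002], [0.002, 0.001, -1.0]]
wrist_force: [0.7, 0.1, -2.4]
opening: 0.267
finger_force: 30.0
clock: 21.5
tool_pos: [0.5693, -0.3403, 0.0958]
orientation: [[-0.957, 0.292, 0.0], [0.292, 0.957, -0.0], [-0.0, -0.0, -1.0]]
wrist_force: [-0.6, -0.5, -3.8]
opening: 0.268
finger_force: 30.0
clock: 21.88
tool_pos: [0.5694, -0.3403, 0.095]
orientation: [[-0.957, 0.291, 0.001], [0.291, 0.957, -0.001], [-0.001, -0.0, -1.0]]
wrist_force: [-0.3, 0.1, 0.7]
opening: 0.266
finger_force: 30.0
```

```bash
python3 -m inch '[[0,0,0,0],[0,0,0,0],[0,0,0,0],[0,0,0,0]]' 1 && python3 -m inch '[[0,0,-0.015,0],[0,0,-0.045,0],[0,0,-0.075,0],[0,0,-0.095,0],[0.003,0.02,-0.1,0],[0.008,0.06,-0.1,0],[0.014,0.11,-0.1,0],[0.021,0.16,-0.1,0],[0.028,0.21,-0.1,0],[0.034,0.255,-0.1,0]]' && python3 -m inch '[[0.004,0.03,0,0],[0.006,0.047,0.02,0],[0.007,0.0514,0.05,0],[0.007,0.0514,0.08,0],[0.007,0.0514,0.1,0],[0.007,0.0514,0.105,0],[0.007,0.0514,0.105,0],[0.007,0.0514,0.105,0]]'
python3 - <<'E'
from h import *
s=r.read_state();print(s['tool_pos'])
p,d=grab('wrist','w3');W=world('wrist',d)
for z in((.053,.0605),):
    q=W[120:290,200:440].reshape(-1,3);q=q[(q[:,2]>z[0])&(q[:,2]<z[1])&(np.hypot(q[:,0]-.62,q[:,1]+.0355)<.034)];f=(q[:,:2]*1000).astype(np.float32);print(len(q),cv2.minEnclosingCircle(f),cv2.minAreaRect(f))
grab('side','s2')
E
```

```text
clock: 22.38
tool_pos: [0.5692, -0.3402, 0.0945]
orientation: [[-0.957, 0.291, 0.0], [0.291, 0.957, -0.0], [-0.0, -0.0, -1.0]]
wrist_force: [-0.4, -0.0, -0.1]
opening: 0.699
finger_force: 0.0
clock: 23.62
tool_pos: [0.6106, -0.0831, 0.1943]
orientation: [[-0.957, 0.29, -0.001], [0.29, 0.957, 0.001], [0.001, 0.0, -1.0]]
wrist_force: [-0.3, 0.5, 0.6]
opening: 1.004
finger_force: 0.0
clock: 24.62
tool_pos: [0.6197, -0.0351, 0.0905]
orientation: [[-0.957, 0.291, 0.002], [0.291, 0.957, -0.0], [-0.002, 0.0, -1.0]]
wrist_force: [-0.3, 0.1, -0.5]
opening: 1.003
finger_force: 0.0
[ 0.61968437 -0.03506177  0.09054125]
1258 ((623.5489501953125, -36.310768127441406), 30.444631576538086) ((621.009521484375, -37.790496826171875), (49.28883361816406, 58.36431121826172), 39.14855194091797)
```

View pics/w3.png

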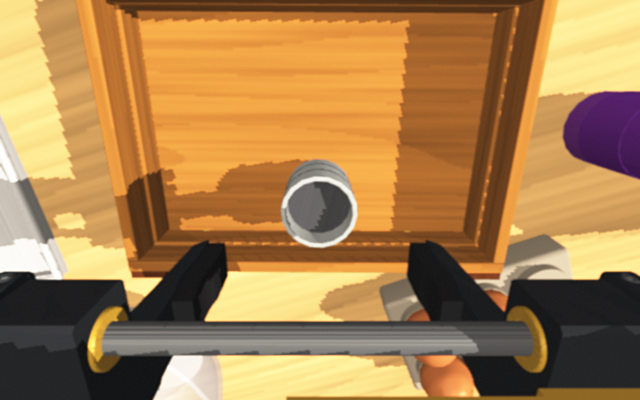

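View pics/s2.png

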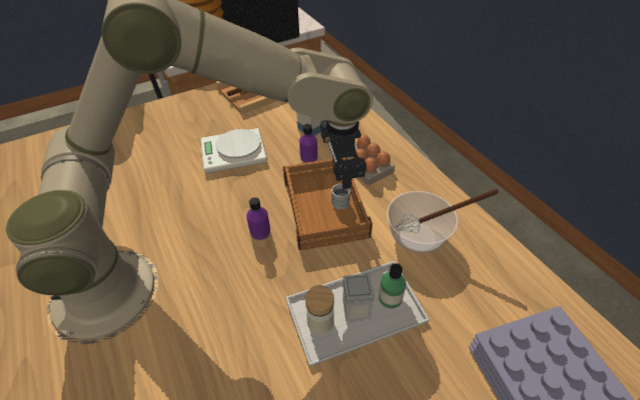

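All three stand on the tray ((320,310), (358,297), (393,287)), and the cup is free and centred between the fingers at (319,210).

```bash
python3 -m inch '[[0,0,0.015,0],[0,0,0.035,0],[0,0,0.052,0],[0,0,0.062,0],[0,0,0.065,0],[0,0,0.065,0],[0,0,0.065,0]]' && python3 -m inch '[[0,0,0,0],[0,0,0,0],[0,0,0,0],[0,0,0,0],[0,0,0,0],[0,0,0,0]]' 0 && python3 -m inch '[[0,0,-0.005,0],[0,0,-0.02,0],[0,0,-0.05,0],[0,0,-0.085,0],[0,0,-0.12,0],[0.01,0.01,-0.14,0],[0.03,0.034,-0.15,0],[0.062,0.07,-0.15,0],[0.095,0.109,-0.15,0],[0.128,0.147,-0.15,0]]'
```

```text
clock: 25.6
tool_pos: [0.6196, -0.0353, 0.0251]
orientation: [[-0.957, 0.292, 0.001], [0.292, 0.957, -0.0], [-0.001, 0.0, -1.0]]
wrist_force: [0.1, -0.6, -0.2]
opening: 1.002
finger_force: 0.0
clock: 26.35
tool_pos: [0.6194, -0.0352, 0.0246]
orientation: [[-0.957, 0.292, 0.0], [0.292, 0.957, -0.0], [-0.0, 0.0, -1.0]]
wrist_force: [0.4, 0.6, 0.2]
opening: 0.547
finger_force: 30.0
clock: 27.6
tool_pos: [0.5381, 0.1447, 0.1746]
orientation: [[-0.957, 0.291, -0.001], [0.291, 0.957, 0.0], [0.001, 0.0, -1.0]]
wrist_force: [0.3, -0.2, -0.3]
opening: 0.544
finger_force: 30.0
```

```bash
python3 -m inch '[[0.034,0.039,0,0],[0.067,0.077,0,0],[0.095,0.109,0,0],[0.114,0.131,0,0],[0.124,0.142,0,0],[0.124,0.142,0.02,0],[0.124,0.142,0.045,0],[0.124,0.142,0.06,0],[0.124,0.142,0.065,0],[0.124,0.142,0.065,0]]'
python3 - <<'E'
from h import *
s=r.read_state();print(s['tool_pos'])
p,d=grab('wrist','w4');W=world('wrist',d)
q=W[:300].reshape(-1,3);q=q[(q[:,2]>.034)&(q[:,2]<.045)&(np.hypot(q[:,0]-.463,q[:,1]-.314)<.085)];f=(q[:,:2]*1000).astype(np.float32)
print(len(q),cv2.minEnclosingCircle(f),cv2.minAreaRect(f),np.median(q[:,2]))
q=W[:300].reshape(-1,3);q=q[(q[:,2]>.07)&(q[:,2]<.16)&(np.hypot(q[:,0]-.463,q[:,1]-.314)<.03)];f=(q[:,:2]*1000).astype(np.float32)
print(len(q),cv2.minEnclosingCircle(f),q[:,2].max())
E
```

```text
clock: 28.85
tool_pos: [0.4627, 0.3147, 0.1099]
orientation: [[-0.957, 0.292, 0.0], [0.292, 0.957, 0.0], [-0.0, 0.0, -1.0]]
wrist_force: [-0.6, 0.2, -0.8]
opening: 0.549
finger_force: 30.0
[0.46270924 0.31468277 0.10985538]
17323 ((459.8602294921875, 315.31573486328125), 67.9006576538086) ((448.15838623046875, 318.8587341308594), (135.3432159423828, 110.99745178222656), 73.36318969726562) 0.03930530365626084
10986 ((457.0602722167969, 315.7879638671875), 28.46895980834961) 0.15990441592844137
```

View pics/w4.png

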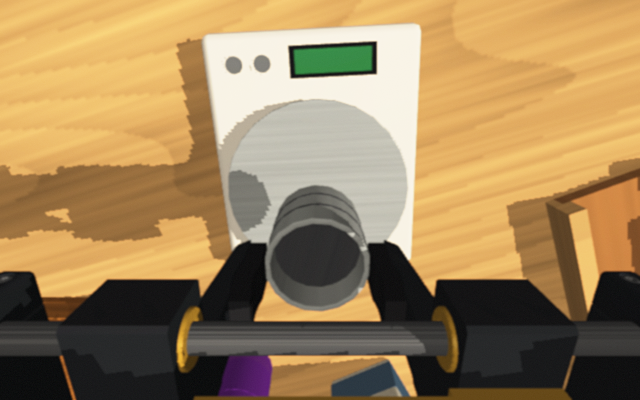

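The cup is held above the plate (centre (318,175)). The carton shows at (365,380), so I check its clearance from the gripper body before lowering.

```bash
python3 - <<'E'
import numpy as np,cv2
for n,b in(('scene',(430,140,480,205)),('side',(290,75,330,138))):
    W=np.load(f'pics/W{n}.npy');x0,y0,x1,y1=b;q=W[y0:y1,x0:x1].reshape(-1,3);q=q[(q[:,2]>.125)&(q[:,2]<.19)]
    d=q[:,:2]-[.463,.314];X=np.array([-.9565,.2915]);Y=np.array([.2915,.9565]);a=d@X;c=d@Y
    print(n,len(q),q.min(0),q.max(0),'a',a.min(),a.max(),'b',c.min(),c.max())
E
```

```text
scene 674 [0.67153069 0.26183775 0.12521486] [0.75156831 0.34439249 0.17678429] a -0.28686562970115415 -0.1953278954009944 b 0.01547919570328573 0.10816021784486432
side 454 [0.67009311 0.25864546 0.12512678] [0.74821717 0.33621862 0.1784932 ] a -0.28490577503718534 -0.19569238296765465 b 0.01275055440225639 0.08978518015712343
```

Carton is ≥195 mm away; clear. Lower the cup.

```bash
python3 -m inch '[[0.0015,0,0.01,0],[0.0015,0,0.028,0],[0.0015,0,0.043,0],[0.0015,0,0.05,0],[0.0015,0,0.0525,0],[0.0015,0,0.0525,0],[0.0015,0,0.0525,0]]' && python3 -m inch '[[0,0,0.0005,0],[0,0,0.001,0],[0,0,0.001,0]]'
```

```text
clock: 29.78
tool_pos: [0.4613, 0.3153, 0.0575]
orientation: [[-0.957, 0.291, 0.001], [0.291, 0.957, 0.0], [-0.001, 0.001, -1.0]]
wrist_force: [-0.9, -0.5, -0.9]
opening: 0.547
finger_force: 30.0
clock: 30.15
tool_pos: [0.4612, 0.3153, 0.0565]
orientation: [[-0.957, 0.291, 0.001], [0.291, 0.957, 0.0], [-0.001, 0.0, -1.0]]
wrist_force: [-2.3, -0.8, 5.0]
opening: 0.546
finger_force: 30.0
```

```bash
python3 -m inch '[[0,0,0,0],[0,0,0,0],[0,0,0,0],[0,0,0,0]]' 1 && python3 -m inch '[[0,0,-0.015,0],[0,0,-0.045,0],[0,0,-0.085,0],[-0.005,-0.01,-0.12,0],[-0.018,-0.036,-0.14,0],[-0.04,-0.08,-0.14,0],[-0.063,-0.127,-0.14,0],[-0.087,-0.175,-0.14,0],[-0.111,-0.224,-0.14,0],[-0.135,-0.273,-0.14,0]]' 
python3 - <<'E'
from h import *
p,d=grab('scene','s5');W=world('scene',d)
q=W.reshape(-1,3);q=q[(np.hypot(q[:,0]-.462,q[:,1]-.315)<.032)&(q[:,2]>.07)];print(len(q),cv2.minEnclosingCircle((q[:,:2]*1000).astype(np.float32)),q[:,2].max())
p=cv2.imread('pics/s5.png')[90:290,120:440];cv2.imwrite('pics/s5c.png',cv2.resize(p,None,fx=2.5,fy=2.5,interpolation=2))
E
python3 -m inch '[[-0.024,-0.048,0,0],[-0.048,-0.097,0,0],[-0.072,-0.146,0,0],[-0.096,-0.195,0,0],[-0.119,-0.241,0,0],[-0.139,-0.281,0,0],[-0.152,-0.308,0,0],[-0.159,-0.32,0,0],[-0.1595,-0.3224,0.01,0],[-0.1595,-0.3224,0.035,0]]' && python3 -m inch '[[0,0,0.03,0],[0,0,0.052,0],[0,0,0.062,0],[0,0,0.0655,0],[0,0,0.0655,0],[0,0,0.0655,0]]'
```

```text
clock: 30.65
tool_pos: [0.461, 0.3152, 0.0559]
orientation: [[-0.957, 0.292, -0.0], [0.292, 0.957, -0.0], [0.0, -0.0, -1.0]]
wrist_force: [0.3, -0.2, -0.3]
opening: 0.972
finger_force: 0.0
clock: 31.9
tool_pos: [0.5107, 0.0129, 0.1973]
orientation: [[-0.957, 0.291, 0.002], [0.291, 0.957, -0.0], [-0.002, 0.0, -1.0]]
wrist_force: [1.5, 0.3, 0.6]
opening: 1.003
finger_force: 0.0
217 ((463.30078125, 315.8497009277344), 27.197053909301758) 0.09137830363147348
clock: 33.2
tool_pos: [0.5695, -0.34, 0.1616]
orientation: [[-0.957, 0.291, 0.002], [0.291, 0.957, -0.001], [-0.002, -0.001, -1.0]]
wrist_force: [1.0, -0.6, -1.0]
opening: 1.0
finger_force: 0.0
clock: 33.95
tool_pos: [0.5695, -0.3404, 0.0964]
orientation: [[-0.957, 0.291, 0.001], [0.291, 0.957, -0.001], [-0.001, -0.001, -1.0]]
wrist_force: [-0.0, 0.2, -0.4]
opening: 0.998
finger_force: 0.0
```

View pics/s5c.png

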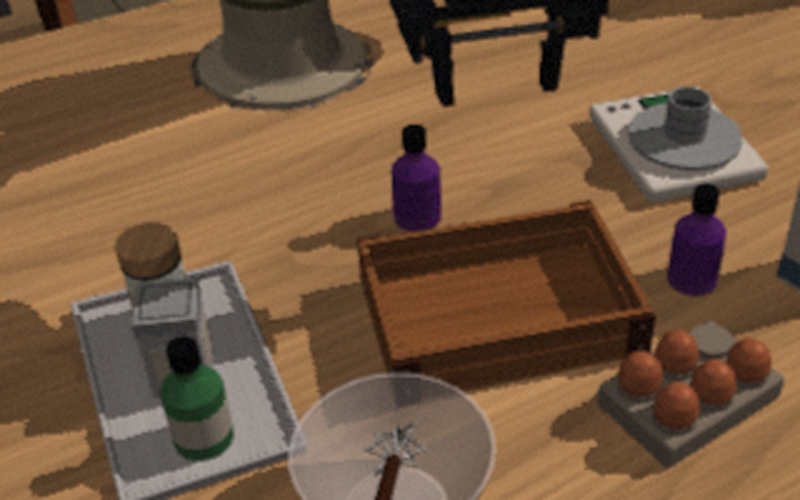

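The cup stands on the plate, upright and within 1 mm of the centre measured by the same camera. Now bottle back.

```bash
python3 -m inch '[[0,0,0,0],[0,0,0,0],[0,0,0,0],[0,0,0,0],[0,0,0,0],[0,0,0,0],[0,0,0,0]]' 0 && python3 -m inch '[[0,0,-0.005,0],[0,0,-0.02,0],[0,0,-0.05,0],[0,0,-0.085,0],[0,0,-0.115,0],[0.002,0.015,-0.128,0],[0.006,0.045,-0.13,0],[0.01,0.09,-0.13,0],[0.016,0.14,-0.13,0],[0.021,0.19,-0.13,0]]' && python3 -m inch '[[0.005,0.05,0,0],[0.01,0.1,0,0],[0.015,0.14,0,0],[0.019,0.17,0,0],[0.02,0.181,0,0],[0.02,0.182,0.01,0],[0.02,0.182,0.03,0],[0.02,0.182,0.065,0],[0.02,0.182,0.095,0],[0.02,0.182,0.112,0]]' && python3 -m inch '[[0,0,0.005,0],[0,0,0.009,0],[0,0,0.0115,0],[0,0,0.0125,0],[0,0,0.0125,0],[0,0,0.0125,0]]'
```

```text
clock: 34.83
tool_pos: [0.5692, -0.3401, 0.0955]
orientation: [[-0.957, 0.292, 0.0], [0.292, 0.957, 0.0], [0.0, 0.0, -1.0]]
wrist_force: [-0.1, 0.4, 0.5]
opening: 0.263
finger_force: 30.0
clock: 36.08
tool_pos: [0.6043, -0.1497, 0.2252]
orientation: [[-0.957, 0.291, -0.001], [0.291, 0.957, 0.001], [0.001, 0.0, -1.0]]
wrist_force: [0.8, -0.7, -2.4]
opening: 0.259
finger_force: 30.0
clock: 37.33
tool_pos: [0.6375, 0.0265, 0.1114]
orientation: [[-0.956, 0.293, -0.003], [0.293, 0.956, 0.0], [0.003, -0.001, -1.0]]
wrist_force: [0.3, 0.9, -4.2]
opening: 0.26
finger_force: 30.0
clock: 38.08
tool_pos: [0.6385, 0.0276, 0.1012]
orientation: [[-0.957, 0.291, 0.0], [0.291, 0.957, -0.0], [-0.0, 0.0, -1.0]]
wrist_force: [-0.0, -0.0, -2.7]
opening: 0.261
finger_force: 30.0
```

```bash
python3 -m inch '[[0,0,0.0005,0],[0,0,0.001,0],[0,0,0.001,0]]'; python3 -m inch '[[0,0,0.0003,0],[0,0,0.0005,0],[0,0,0.0005,0]]'
```

```text
clock: 38.45
tool_pos: [0.6384, 0.0276, 0.1]
orientation: [[-0.957, 0.291, -0.0], [0.291, 0.957, -0.0], [0.0, -0.0, -1.0]]
wrist_force: [-0.4, 0.3, -3.1]
opening: 0.268
finger_force: 30.0
clock: 38.83
tool_pos: [0.6385, 0.0276, 0.0996]
orientation: [[-0.957, 0.292, 0.0], [0.292, 0.957, -0.0], [-0.0, 0.0, -1.0]]
wrist_force: [-1.1, 0.3, -3.6]
opening: 0.263
finger_force: 30.0
```

```bash
python3 -m inch '[[0,0,0.0003,0],[0,0,0.0005,0],[0,0,0.0005,0]]'
```

```text
clock: 39.2
tool_pos: [0.6387, 0.0276, 0.0995]
orientation: [[-0.957, 0.291, 0.001], [0.291, 0.957, -0.0], [-0.001, 0.0, -1.0]]
wrist_force: [-1.0, 0.3, 1.8]
opening: 0.271
finger_force: 30.0
```

```bash
python3 -m inch '[[0,0,0,0],[0,0,0,0],[0,0,0,0],[0,0,0,0],[0,0,0,0],[0,0,0,0]]' 1 && python3 -m inch '[[0,0,-0.01,0],[0,0,-0.03,0],[0,0,-0.06,0],[0.002,-0.018,-0.085,0],[0.006,-0.055,-0.09,0],[0.011,-0.1,-0.09,0],[0.017,-0.15,-0.09,0],[0.022,-0.2,-0.09,2],[0.028,-0.25,-0.09,4],[0.033,-0.3,-0.09,6.5]]' && python3 - <<'E'
from h import *
s=r.read_state();print(s['tool_pos'],np.degrees(np.arctan2(s['orientation'][1,1],s['orientation'][0,1])))
v=np.array([.486-s['tool_pos'][0],-.3272-s['tool_pos'][1],0])
print('tool shift to Q_tin',(s['orientation'].T@v).round(4))
E
```

```text
clock: 39.95
tool_pos: [0.6384, 0.0276, 0.099]
orientation: [[-0.957, 0.291, -0.0], [0.291, 0.957, -0.0], [0.0, -0.0, -1.0]]
wrist_force: [-0.1, -0.4, 0.7]
opening: 0.922
finger_force: 0.0
clock: 41.2
tool_pos: [0.5187, -0.2513, 0.19]
orientation: [[-0.917, 0.399, 0.001], [0.399, 0.917, -0.001], [-0.001, -0.0, -1.0]]
wrist_force: [1.5, 0.4, -0.2]
opening: 1.003
finger_force: 0.0
[ 0.51871391 -0.25127216  0.18997837] 66.47592211541442
tool shift to Q_tin [-0.0003 -0.0827  0.    ]
```

```bash
python3 -m inch '[[0,-0.04,0,0],[0,-0.067,0,0],[0,-0.081,0,0],[0,-0.0845,0.005,0],[0,-0.0845,0.03,0],[0,-0.0845,0.065,0],[0,-0.0845,0.095,0],[0,-0.0845,0.109,0],[0,-0.0845,0.114,0],[0,-0.0845,0.114,0]]' && python3 -m inch '[[0,0,0,0],[0,0,0,0],[0,0,0,0],[0,0,0,0],[0,0,0,0],[0,0,0,0]]' 0 
```

```text
clock: 42.45
tool_pos: [0.4862, -0.3274, 0.0757]
orientation: [[-0.918, 0.398, 0.001], [0.398, 0.918, -0.001], [-0.001, -0.0, -1.0]]
wrist_force: [0.3, -0.0, 0.8]
opening: 0.996
finger_force: 0.0
clock: 43.2
tool_pos: [0.4859, -0.3273, 0.0752]
orientation: [[-0.917, 0.398, 0.0], [0.398, 0.917, -0.0], [-0.0, -0.0, -1.0]]
wrist_force: [0.1, 0.5, 2.3]
opening: 0.617
finger_force: 30.0
```

```bash
python3 -m inch '[[0,0,-0.005,0],[0,0,-0.02,0],[0,0,-0.05,0],[0,0,-0.085,0],[0,0,-0.115,0],[-0.001,0.015,-0.128,0],[-0.002,0.045,-0.13,0],[-0.004,0.09,-0.13,0],[-0.006,0.135,-0.13,0],[-0.008,0.18,-0.13,0]]' && python3 -m inch '[[0,0.04,0,0],[-0.001,0.062,0,0],[-0.001,0.072,0,0],[-0.001,0.073,0.005,0],[-0.001,0.073,0.025,0],[-0.001,0.073,0.055,0],[-0.001,0.073,0.085,0],[-0.001,0.073,0.108,0],[-0.001,0.073,0.119,0],[-0.001,0.073,0.123,0]]' && python3 -m inch '[[0,0,0.001,0],[0,0,0.0015,0],[0,0,0.002,0],[0,0,0.002,0],[0,0,0.002,0]]' && python3 -m inch '[[0,0,0.0003,0],[0,0,0.0005,0],[0,0,0.0005,0]]'
```

```text
clock: 44.45
tool_pos: [0.5652, -0.1629, 0.2046]
orientation: [[-0.918, 0.398, -0.001], [0.398, 0.918, 0.001], [0.001, 0.0, -1.0]]
wrist_force: [0.4, -0.0, -2.3]
opening: 0.617
finger_force: 30.0
clock: 45.7
tool_pos: [0.5946, -0.0992, 0.0818]
orientation: [[-0.917, 0.399, -0.0], [0.399, 0.917, 0.0], [0.0, -0.0, -1.0]]
wrist_force: [0.5, -0.6, -1.6]
opening: 0.615
finger_force: 30.0
clock: 46.32
tool_pos: [0.5947, -0.0988, 0.0801]
orientation: [[-0.917, 0.398, 0.0], [0.398, 0.917, -0.0], [-0.0, 0.0, -1.0]]
wrist_force: [-0.8, 0.4, -1.8]
opening: 0.625
finger_force: 30.0
clock: 46.7
tool_pos: [0.5947, -0.0988, 0.0795]
orientation: [[-0.917, 0.398, -0.0], [0.398, 0.917, 0.0], [0.0, 0.0, -1.0]]
wrist_force: [0.4, 0.8, -1.9]
opening: 0.618
finger_force: 30.0
```

```bash
python3 -m inch '[[0,0,0.0003,0],[0,0,0.0005,0],[0,0,0.0005,0]]'
```

```text
clock: 47.08
tool_pos: [0.5948, -0.0988, 0.0792]
orientation: [[-0.917, 0.398, 0.0], [0.398, 0.917, -0.0], [-0.0, 0.0, -1.0]]
wrist_force: [-0.0, 0.3, -0.1]
opening: 0.621
finger_force: 30.0
```

```bash
python3 -m inch '[[0,0,0,0],[0,0,0,0],[0,0,0,0],[0,0,0,0],[0,0,0,0]]' 1 && python3 -m inch '[[0,0,-0.015,0],[0,0,-0.045,0],[0,0,-0.08,0],[0.006,-0.018,-0.1,0],[0.018,-0.055,-0.105,0],[0.033,-0.1,-0.105,0],[0.049,-0.148,-0.105,0],[0.065,-0.196,-0.105,0],[0.078,-0.237,-0.105,0],[0.087,-0.263,-0.105,0]]' && python3 -m inch '[[0.0035,-0.0115,0,-3],[0.0035,-0.0115,0,-6.5],[0.0035,-0.0115,0.02,-6.5],[0.0035,-0.0115,0.055,-6.5],[0.0035,-0.0115,0.085,-6.5],[0.0035,-0.0115,0.099,-6.5],[0.0035,-0.0115,0.104,-6.5],[0.0035,-0.0115,0.104,-6.5],[0.0035,-0.0115,0.104,-6.5]]' && python3 -m inch '[[0,0,0,0],[0,0,0,0],[0,0,0,0],[0,0,0,0],[0,0,0,0],[0,0,0,0]]' 0
```

```text
clock: 47.7
tool_pos: [0.5947, -0.0988, 0.079]
orientation: [[-0.917, 0.398, 0.0], [0.398, 0.917, 0.0], [-0.0, 0.0, -1.0]]
wrist_force: [-0.2, -0.1, 1.0]
opening: 1.001
finger_force: 0.0
clock: 48.95
tool_pos: [0.4091, -0.3069, 0.1853]
orientation: [[-0.917, 0.399, 0.001], [0.399, 0.917, -0.001], [-0.001, -0.001, -1.0]]
wrist_force: [0.4, 0.4, -0.0]
opening: 1.0
finger_force: 0.0
clock: 50.08
tool_pos: [0.4028, -0.315, 0.0809]
orientation: [[-0.957, 0.291, 0.001], [0.291, 0.957, -0.001], [-0.001, -0.001, -1.0]]
wrist_force: [-0.1, -0.0, 0.0]
opening: 1.001
finger_force: 0.0
clock: 50.82
tool_pos: [0.4025, -0.3145, 0.0801]
orientation: [[-0.957, 0.291, 0.0], [0.291, 0.957, 0.0], [-0.0, 0.0, -1.0]]
wrist_force: [0.6, 2.0, 2.2]
opening: 0.647
finger_force: 30.0
```

```bash
python3 -m inch '[[0,0,-0.005,0],[0,0,-0.02,0],[0,0,-0.05,0],[0,0,-0.085,0],[0,0,-0.115,0],[-0.003,0.015,-0.128,0],[-0.009,0.05,-0.13,0],[-0.018,0.095,-0.13,0],[-0.027,0.145,-0.13,0],[-0.036,0.195,-0.13,0]]' && python3 -m inch '[[-0.01,0.05,0,0],[-0.018,0.092,0,0],[-0.023,0.12,0,0],[-0.026,0.133,0,0],[-0.026,0.135,0.001,0],[-0.026,0.135,0.015,0],[-0.026,0.135,0.04,0],[-0.026,0.135,0.07,0],[-0.026,0.135,0.097,0],[-0.026,0.135,0.112,0]]' && python3 -m inch '[[0,0,0.006,0],[0,0,0.01,0],[0,0,0.0125,0],[0,0,0.013,0],[0,0,0.013,0],[0,0,0.013,0]]' && python3 -m inch '[[0,0,0.0003,0],[0,0,0.0005,0],[0,0,0.0005,0]]'
```

```text
clock: 52.08
tool_pos: [0.4941, -0.136, 0.2097]
orientation: [[-0.957, 0.291, -0.001], [0.291, 0.957, 0.001], [0.001, 0.0, -1.0]]
wrist_force: [0.9, 0.2, -3.7]
opening: 0.645
finger_force: 30.0
clock: 53.32
tool_pos: [0.5569, -0.0177, 0.0961]
orientation: [[-0.956, 0.293, -0.003], [0.293, 0.956, 0.0], [0.003, -0.0, -1.0]]
wrist_force: [0.3, -0.3, -3.8]
opening: 0.647
finger_force: 30.0
clock: 54.08
tool_pos: [0.5581, -0.017, 0.0852]
orientation: [[-0.957, 0.291, 0.0], [0.291, 0.957, -0.0], [-0.0, 0.0, -1.0]]
wrist_force: [0.3, 0.7, -3.0]
opening: 0.646
finger_force: 30.0
clock: 54.45
tool_pos: [0.558, -0.017, 0.0845]
orientation: [[-0.957, 0.292, -0.0], [0.292, 0.957, -0.0], [-0.0, -0.0, -1.0]]
wrist_force: [0.4, 0.0, -4.1]
opening: 0.64
finger_force: 30.0
```

```bash
python3 -m inch '[[0,0,0.0003,0],[0,0,0.0005,0],[0,0,0.0005,0]]'
```

```text
clock: 54.82
tool_pos: [0.5581, -0.017, 0.0842]
orientation: [[-0.957, 0.292, 0.0], [0.292, 0.957, -0.0], [-0.0, 0.0, -1.0]]
wrist_force: [-0.1, 0.2, -2.5]
opening: 0.643
finger_force: 30.0
```

```bash
python3 -m inch '[[0,0,0.0003,0],[0,0,0.0005,0],[0,0,0.0005,0]]' && python3 -m inch '[[0,0,0,0],[0,0,0,0],[0,0,0,0],[0,0,0,0],[0,0,0,0]]' 1 && python3 -m inch '[[0,0,-0.01,0],[0,0,-0.035,0],[0,0,-0.07,0],[0,0,-0.11,0],[0.02,0,-0.14,0],[0.06,0.03,-0.16,0],[0.1,0.07,-0.16,0],[0.13,0.11,-0.16,0],[0.15,0.14,-0.16,0],[0.15,0.14,-0.16,0]]' && python3 - <<'E'
from h import *
for n in('scene','side'):
    p,d=grab(n,n+'9');W=world(n,d);W0=np.load(f'pics/W{n}.npy')
    B={'scene':dict(jar=(300,165,339,197),tin=(278,185,318,213),bot=(340,175,365,205)),'side':dict(jar=(298,165,335,195),tin=(325,179,365,215),bot=(323,145,349,173))}[n]
    for k,z in dict(jar=(.108,.119),tin=(.102,.113),bot=(.122,.134)).items():
        x0,y0,x1,y1=B[k];o=[]
        for w in(W0,W):
            q=w[y0:y1,x0:x1].reshape(-1,3);q=q[(q[:,2]>z[0])&(q[:,2]<z[1])];o.append((len(q),np.round(q.mean(0)*1000,1).tolist(),round(cv2.minAreaRect((q[:,:2]*1000).astype(np.float32))[2],1)))
        print(n,k,o)
E
```

```text
clock: 55.2
tool_pos: [0.5583, -0.017, 0.084]
orientation: [[-0.957, 0.291, 0.001], [0.291, 0.957, -0.0], [-0.001, 0.0, -1.0]]
wrist_force: [-0.7, 1.3, 4.3]
opening: 0.639
finger_force: 30.0
clock: 55.82
tool_pos: [0.5579, -0.017, 0.0835]
orientation: [[-0.957, 0.292, -0.0], [0.292, 0.957, 0.0], [0.0, -0.0, -1.0]]
wrist_force: [0.9, -0.6, -0.1]
opening: 1.001
finger_force: 0.0
clock: 57.08
tool_pos: [0.4547, 0.1622, 0.2444]
orientation: [[-0.958, 0.288, 0.001], [0.288, 0.958, 0.0], [-0.001, 0.001, -1.0]]
wrist_force: [-0.1, -0.1, -0.6]
opening: 0.998
finger_force: 0.0
scene jar [(337, [564.4, -20.9, 113.2], 40.6), (334, [564.5, -21.1, 113.2], 41.9)]
scene tin [(452, [597.9, -95.1, 107.9], 66.1), (451, [597.8, -95.1, 108.0], 65.1)]
scene bot [(76, [642.6, 27.1, 127.2], 1.6), (80, [642.5, 26.5, 127.1], 54.2)]
side jar [(316, [557.6, -20.0, 113.8], 41.5), (313, [557.4, -20.7, 113.8], 38.3)]
side tin [(417, [592.8, -100.3, 108.3], 69.6), (418, [592.8, -100.8, 108.3], 67.1)]
side bot [(64, [637.5, 25.3, 127.4], 59.4), (61, [637.7, 24.7, 127.2], 27.9)]
```

View pics/scene9.png

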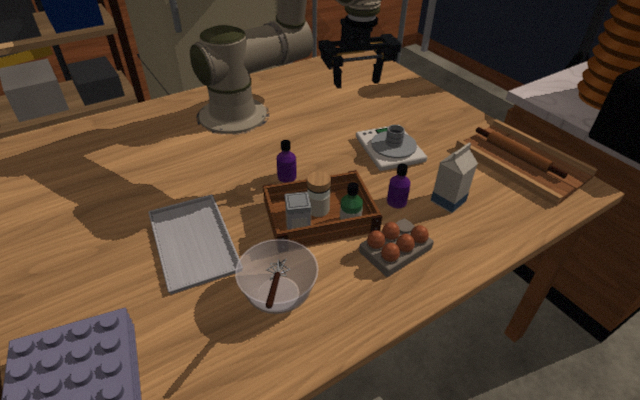

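All three are back within 1 mm of their starting spots (crate at (320,208)), the cup is on the plate (395,137), and the other things look unmoved. Hand in.

```bash
python3 -c "
from bench import r
print(r.close_job())"
```

```text
the job is handed in; nothing more can be done
None
```

The job is done and handed in at about 57 s: the cup stands upright on the scale plate about 1 mm from its centre, the jar, tin and bottle are back within about 1 mm of where they started, nothing fell, and the egg box, bowl and carton look unmoved.

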